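# Empty the nut scoop into the shaker and hold the run lever at full speed

### The arm

A 6-joint arm with a two-finger parallel gripper is mounted at the origin on the work surface. World frame = base frame: x ahead of the robot, y to its left, z up, the work surface at z = 0. Lengths are in m, angles in rad, forces in N, time in s.
With the tool pointing down it reaches from about 0.15 to 0.775 m from the base axis. Payload 6.1 kg.
Tool frame: the origin (TCP) lies midway between the tips of the shut fingers; the grasp point (between the pads) lies 19 mm behind it; z points along the fingers, y is the direction in which the jaws open and shut (so a half turn about z gives the same grasp; the last joint's range is limited). The gripper opens to 85 mm and grips with 20 to 120 N. Pads are 22 mm wide; open, the fingers measure 114 mm over their backs; the gripper's body (76 mm by 85 mm) begins 54 mm behind the grasp point. The pads swing forward as they close: fully open they stand 13 mm farther back than shut.
Start: joints at [-1.276, 0.126, -0.04, 1.405, 0, 1.571], TCP at [0.153, -0.502, 0.231] pointing down, gripper open.
Joint ranges: [-2.72, 2.72], [-0.95, 1.95], [-1.27, 1.35], [-1.78, 2.02], [-1.46, 1.47], [-3.14, 3.14]. Speed limits (rad/s): [2.39, 2.39, 3.01, 3.14, 3.14, 3.14].

### API

Orientations are given as a unit quaternion [x, y, z, w].
In Python, from station import bot, imaging gives the robot as it stands.
- The arm moves only by the tool jog_arm, never from a script. Its argument "rows" is a list that holds one entry, the list of rows, each a list of 7 numbers: the turn, a rotation vector about the tool's x, y, z in degrees, then the shift along the tool's x, y, z in cm, then the finger opening in cm, from 0 to 8.54. A call has 1 to 10 rows; each row is the pose to reach, as a shift and turn from the pose commanded when the call began, along the tool's axes at that moment; what a row does not reach only later rows make up. A row lasts 1/10 s, in which the tool goes at most 50 mm and 8.59 degrees, less where a joint would pass 70% of its speed; a pose out of reach is approached as far as the arm can. A call with a gripper value outside its range is refused whole. The fingers move at their own pace and stop on an object; the grip force is fixed at half the most. Time passes only in rows, so rows that repeat a pose let the fingers close. It gives the time, the measured TCP pose, the force and the opening at its end, in the units of the state.
- bot.get_obs(): the state, without advancing time (a new reading comes with each control period).
- imaging.get_image(name): name is "scene" or "top" or "wrist"; returns a dict with "pixels" (400x640x3 uint8, red, green, blue), "depth" (400x640 float32, m along the optical axis (not along the pixel's ray), 0 where there is no reading), "mtx" (3x3 intrinsics, pixels), "eye" and "orientation" of the camera in the world. Camera axes: x right, y down, z forward; pixel columns grow to the right and rows downward; lengths in m; the calibration is good to about 2 mm. A picture is of the moment at which its call begins.
- bot.job_done(): hands the job in, once; it reports no verdict.
The state is a dict: "clock": time; "qpos": joint angles; "dq": joint speeds; "joint_torque": joint torques, N m; "position": TCP position; "orientation": TCP orientation; "ft_force": force on the tool from outside, world axes, zero at the start; "moment": the same for the moment, N m; "gripper_width": finger opening in m.
Only numpy, scipy, OpenCV 4.12 (cv2) and the standard library are available. Lean on these libraries where they do the work, as an engineer would, in place of code of your own. Each camera call takes 0.05 s, during which the arm holds its last target.

### The job

Tip the scoop over the shaker's tray so that all five nuts slide out into it, then stand the empty scoop upright on the bench and let go of it. Then press the spring-return run lever on the control stand down past its first two notches to the third, and finish while holding it there: it springs back if let go. Leave the carton, the tin and the spanner where they are.

Things in the scene. Friction and masses are not known exactly. Their poses are not given: they have to be found in the camera images.
- scoop_grip (a point): centre of the black flat bar handle across the top of the loose aluminium scoop (300 g), which starts on the bench to the robot's right. Its frame is the scoop's: z up, y towards the open spout, x along the bar. The bar is 88 mm long (x), 14 mm thick (y), 26 mm high (z), held by two 24 mm wide straps; its centre is 107 mm above the scoop's underside
- scoop_spout (a point): middle of the scoop's spout edge, at the underside, 65 mm to +y of the handle. The flat-floored pan is 80 mm wide (88 over the straps) and 130 mm long, 3 mm thick; back wall 55 mm high, side walls 55 mm, 30 mm over the front 50 mm, no wall at the spout. The nuts on its floor start to slide when it is tipped 25 to 40 degrees, spout down; 60 degrees empties it
- nut0_c (a point): steel hex nut, 24 mm across flats, 28 mm across corners, 15 mm high, 40 g, lying loose in the scoop at the start; the point is its centre, z along its hole
- nut1_c (a point): steel hex nut, 24 mm across flats, 28 mm across corners, 15 mm high, 40 g, lying loose in the scoop at the start; the point is its centre, z along its hole
- nut2_c (a point): steel hex nut, 24 mm across flats, 28 mm across corners, 15 mm high, 40 g, lying loose in the scoop at the start; the point is its centre, z along its hole
- nut3_c (a point): steel hex nut, 24 mm across flats, 28 mm across corners, 15 mm high, 40 g, lying loose in the scoop at the start; the point is its centre, z along its hole
- nut4_c (a point): steel hex nut, 24 mm across flats, 28 mm across corners, 15 mm high, 40 g, lying loose in the scoop at the start; the point is its centre, z along its hole
- tray_in (a point): centre of the inner floor of the shaker's open steel tray, which is fixed on the grey machine in the middle of the bench; z up, x and y along its sides. The tray is 200 mm (x) by 190 mm (y) outside, walls 4 mm, rim 51 mm above this point; the floor is 69 mm above the bench. The machine under it is smaller than the tray
- lever_pivot (a point): pivot of the run lever on the fixed control stand to the robot's left, 135 mm above the bench; frame of the stand: -x is the side to which the lever points, z up, y along the pivot. The stand's grey box (130 x 80 x 102 mm high) is centred 20 mm to +x of it; two steel cheeks of 34 mm radius flank the lever there, with light marks for rest and the three notches
- lever_knob (a point): centre of the black round bar grip at the lever's end, 28 mm in diameter and 40 mm long along the stand's y, 120 mm from the pivot; press it from above. At rest it stands 0.38 rad above level, seen from the pivot; at the third notch 0.28 rad below level, so that it sinks about 78 mm in all. z is up only at rest: the frame turns with the lever
- lever (a joint): angle of the run lever, rad: 0 at rest (up), growing as it is pressed down; notches at 0.22, 0.44 and 0.66, end stop at 0.68. A spring pushes it back up all the way, with about 5 to 12 N at the grip, plus about 2 N just past rest and each notch, less about 2 N just before each notch; no notch holds it
- carton: bystander: closed cardboard carton 80 x 120 x 70 mm, 0.9 kg; origin at the centre of its underside
- tin: bystander: upright tin, 72 mm in diameter, 90 mm high; origin at the centre of its underside
- spanner: bystander: steel spanner lying on the bench between the robot and the control stand; origin at its underside
There are look-alikes about, which are no part of the job. Leave any green look-alike of the part that bears lever_pivot alone.

How it is judged:
On the way, in this order (a step that is already met when the one before it is completed fails the run):
1. the scoop is tipped more than 20 degrees, off the bench (angle between scoop_grip's own z axis and vertical above 0.35 rad and height (world z) of scoop_grip above 0.13 m), for 0.1 s.
2. all five nuts lie in the shaker's tray (x of nut0_c in the frame of tray_in between -0.097 and 0.097 m and y of nut0_c in the frame of tray_in between -0.092 and 0.092 m and z of nut0_c in the frame of tray_in between -0.01 and 0.05 m and x of nut1_c in the frame of tray_in between -0.097 and 0.097 m and y of nut1_c in the frame of tray_in between -0.092 and 0.092 m and z of nut1_c in the frame of tray_in between -0.01 and 0.05 m and x of nut2_c in the frame of tray_in between -0.097 and 0.097 m and y of nut2_c in the frame of tray_in between -0.092 and 0.092 m and z of nut2_c in the frame of tray_in between -0.01 and 0.05 m and x of nut3_c in the frame of tray_in between -0.097 and 0.097 m and y of nut3_c in the frame of tray_in between -0.092 and 0.092 m and z of nut3_c in the frame of tray_in between -0.01 and 0.05 m and x of nut4_c in the frame of tray_in between -0.097 and 0.097 m and y of nut4_c in the frame of tray_in between -0.092 and 0.092 m and z of nut4_c in the frame of tray_in between -0.01 and 0.05 m), for 0.2 s.
3. the empty scoop stands upright on the bench, let go (angle between scoop_grip's own z axis and vertical below 0.1 rad and height (world z) of scoop_grip below 0.115 m and linear speed of scoop below 0.03 m/s and contact force between scoop and the arm below 0.2 N and contact force between scoop and the fingers below 0.2 N), for 0.3 s.
4. the lever is pressed past two notches to the third and held by the robot (value of joint lever above 0.6 rad and (contact force between lever and the fingers above 3 N or contact force between lever and the arm above 3 N) and contact force between lever and scoop below 0.3 N), for 0.5 s.
At the end, for the whole second after the job is handed in: The lever is held at the third notch (joint above 0.60 rad) by the robot itself, pressing it with more than 3 N; all five nuts lie in the tray, within its walls and below its rim; the scoop stands upright on the bench (within 0.1 rad), at rest, untouched by the robot and not on the lever (all of step 2 and all of step 3 and all of step 4); the arm keeps its last pose, push and grip.
It fails at once if the carton is moved by more than 25 mm (distance of carton from where it was at the start of the episode above 0.025 m).
It fails at once if the tin is moved by more than 25 mm (distance of tin from where it was at the start of the episode above 0.025 m).
It fails at once if the spanner is moved by more than 25 mm (distance of spanner from where it was at the start of the episode above 0.025 m).
It also fails if it takes over 67 s, if anything falls off the work surface, if the arm or the gripper's body presses on something with over 40 N, if the wrist force passes 120 N, or if a joint passes its speed limit or range.

## Working session

There is one attempt and no reset: what is moved stays moved. The work goes in short steps, Python scripts to look and compute and a tool call to move; the robot and the scene stay as the last step left them, time stands still between calls to the robot, and variables do not carry over. Pictures are saved under pics/ and viewed, and the job is handed in when it is done.

Besides the shell and the picture viewer there is one more tool, called as name(argument=value, ...) on one line, values as JSON. jog_arm: Moves the arm, as the interface text tells. Its arguments: {"type":"object","properties":{"rows":{"type":"array","items":{"type":"array","items":{"type":"array","items":{"type":"number"}}}}},"required":["rows"]}

```bash
ls; mkdir -p pics; cat > h.py <<'E'
import numpy as np, cv2
from scipy.spatial.transform import Rotation as R
from station import bot, imaging
def grab(n,tag):
    im=imaging.get_image(n); cv2.imwrite(f'pics/{tag}.png',im['pixels'][:,:,::-1]); np.savez(f'pics/{tag}.npz',**im); return im
def load(tag): return dict(np.load(f'pics/{tag}.npz'))
def rot(im):
    o=np.array(im['orientation']); return o if o.shape==(3,3) else R.from_quat(o).as_matrix()
def cloud(im):
    K=im['mtx']; d=im['depth']; v,u=np.mgrid[:d.shape[0],:d.shape[1]]
    p=np.stack([(u-K[0,2])/K[0,0]*d,(v-K[1,2])/K[1,1]*d,d],-1)
    w=p@rot(im).T+im['eye']; w[d==0]=np.nan; return w
E
python3 - <<'E'
from h import *
for n in ['scene','top','wrist']:
    im=grab(n,n+'0'); print(n,im['eye'],im['orientation'],im['mtx'][0])
o=bot.get_obs(); print(o)
E
```

```text
pics
scene [1.21250636 0.74778765 1.25188577] [ 0.36293521  0.86150275 -0.3309332  -0.12874105] [519.61271977   0.         320.81963502]
top [0.41419946 0.06031349 1.21677117] [-0.70216456  0.70971523 -0.0492304   0.02907922] [389.48699595   0.         324.79043437]
wrist [ 0.22242852 -0.47926198  0.37245965] [ 0.79472858 -0.58950415 -0.0871544   0.11530592] [331.30421808   0.         323.18876427]
{'clock': 0.15, 'qpos': array([-1.27598286e+00,  1.26292892e-01, -4.03667977e-02,  1.40538951e+00,
       -2.12399585e-05,  1.57081924e+00]), 'dq': array([-1.94452168e-03, -2.12641463e-03,  2.69918847e-03,  1.28140353e-04,
        2.77186145e-04, -5.38946228e-05]), 'joint_torque': array([-3.95114883e-03, -4.36275351e+01,  3.53151047e+01,  1.35704916e-02,
       -1.06101190e-04,  2.30839254e-05]), 'position': array([ 0.15245008, -0.50205952,  0.23068458]), 'orientation': array([ 9.89156773e-01,  1.46862135e-01, -1.02518983e-04, -6.18083244e-04]), 'ft_force': array([ 0.35665716, -1.04506258, -0.17516828]), 'moment': array([-0.02155894,  0.01131919, -0.02810584]), 'gripper_width': 0.08574091154738334}
```

View pics/scene0.png

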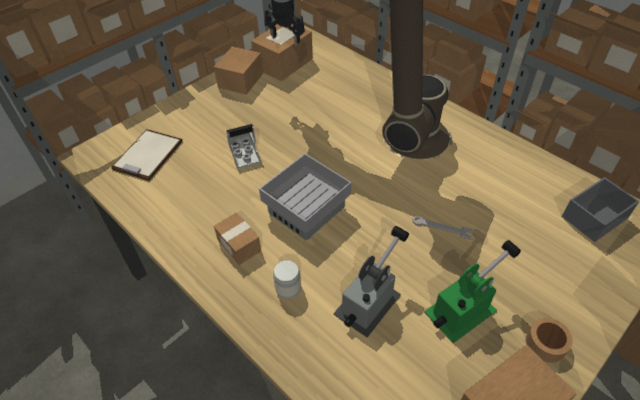

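View pics/top0.png

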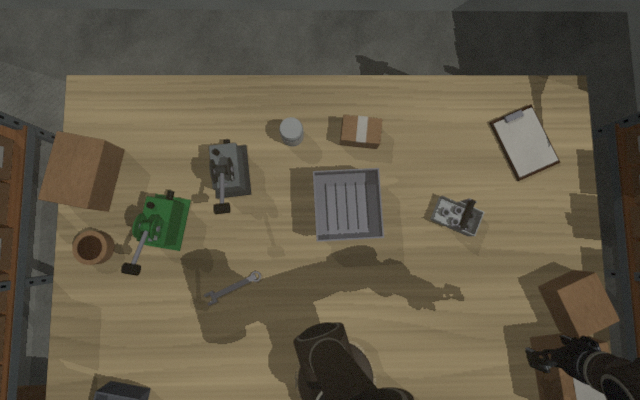

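View pics/wrist0.png

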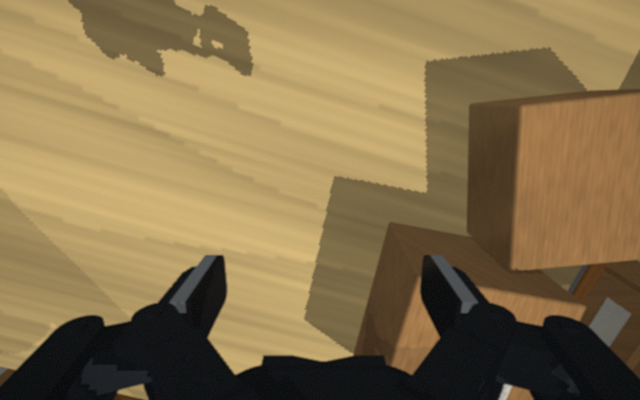

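The top image shows the scoop at about (455,215), the tray at (347,204) and the spanner at (235,287). There are two lever stands: the grey one at (228,170) and the green one at (160,220). The grey one fits, since the task describes a grey box and names the green one as the look-alike. Next I'll enlarge and measure.

```bash
python3 - <<'E'
from h import *
im=load('top0'); w=cloud(im)
a=im['pixels'][120:240,190:270][:,:,::-1]; b=im['pixels'][170:250,415:495][:,:,::-1]
a=cv2.resize(a,None,fx=5,fy=5,interpolation=2); b=cv2.resize(b,None,fx=5,fy=5,interpolation=2)
b=cv2.copyMakeBorder(b,0,200,0,0,0); cv2.imwrite('pics/c1.png',cv2.hconcat([a,b]))
# scoop cluster
def reg(u0,u1,v0,v1,zl,zh):
    p=w[v0:v1,u0:u1].reshape(-1,3); return p[(p[:,2]>zl)&(p[:,2]<zh)]
def rect(p):
    r=cv2.minAreaRect(p[:,:2].astype(np.float32)*1000); return r
p=reg(420,500,180,250,.075,.2); print('handle',len(p),p.mean(0),rect(p),p[:,2].max(),np.median(p[:,2]))
p=reg(420,500,180,250,.012,.2); print('scoop',len(p),p.mean(0),rect(p))
p=reg(300,395,155,250,.1,.14); print('tray rim',len(p),p.mean(0),rect(p),p[:,2].max())
p=reg(300,395,155,250,.05,.1); print('tray floor',len(p),p.mean(0),np.median(p[:,2]))
p=reg(200,255,130,220,.09,.112); print('box',len(p),p.mean(0),rect(p))
p=reg(205,240,195,220,.15,.25); print('knob',len(p),p.mean(0),rect(p),p[:,2].max())
p=reg(200,255,130,220,.13,.25); print('lever',len(p),p.mean(0),rect(p),p[:,2].max())
for n,r in dict(tin=(270,310,110,150),carton=(335,390,105,155),spanner=(200,270,265,310)).items():
    p=reg(*r,.006,.2); print(n,len(p),p.mean(0),rect(p))
E
```

```text
handle 271 [ 0.48138865 -0.37516681  0.11276084] ((482.7219543457031, -377.6771545410156), (25.96405029296875, 88.76954650878906), 64.39144134521484) 0.12665819708251136 0.1173517637671242
scoop 872 [ 0.47804771 -0.38913952  0.05597508] ((482.16046142578125, -378.76959228515625), (131.26345825195312, 89.10680389404297), 65.22639465332031)
tray rim 531 [ 0.52404691 -0.0488366   0.1169272 ] ((513.5231323242188, -36.0462646484375), (200.36695861816406, 190.17721557617188), 2.625082492828369) 0.1256919631058313
tray floor 4165 [ 0.51516837 -0.03840121  0.06970502] 0.06894121638188944
box 824 [0.63556769 0.31304495 0.10156685] ((630.2667846679688, 318.7084655761719), (130.3318328857422, 80.04258728027344), 6.260571479797363)
knob 213 [0.5041324  0.30394301 0.18640661] ((511.19219970703125, 305.1942443847656), (50.12406539916992, 40.53295135498047), 3.571288585662842) 0.19633817711442836
lever 623 [0.56726138 0.31128194 0.16315947] ((564.52099609375, 310.0971984863281), (156.7624969482422, 56.500160217285156), 5.87398624420166) 0.19633817711442836
tin 571 [0.73693703 0.12591611 0.07738303] ((756.3284301757812, 133.41998291015625), (93.97785949707031, 122.7656478881836), 64.2392578125)
carton 1223 [ 0.73952314 -0.08442783  0.06422046] ((755.9934692382812, -104.22108459472656), (157.40895080566406, 120.01781463623047), 77.7354736328125)
spanner 282 [0.27405789 0.30723649 0.00826056] ((269.4978332519531, 298.42095947265625), (113.90771484375, 208.93685913085938), 7.795058250427246)
```

View pics/c1.png

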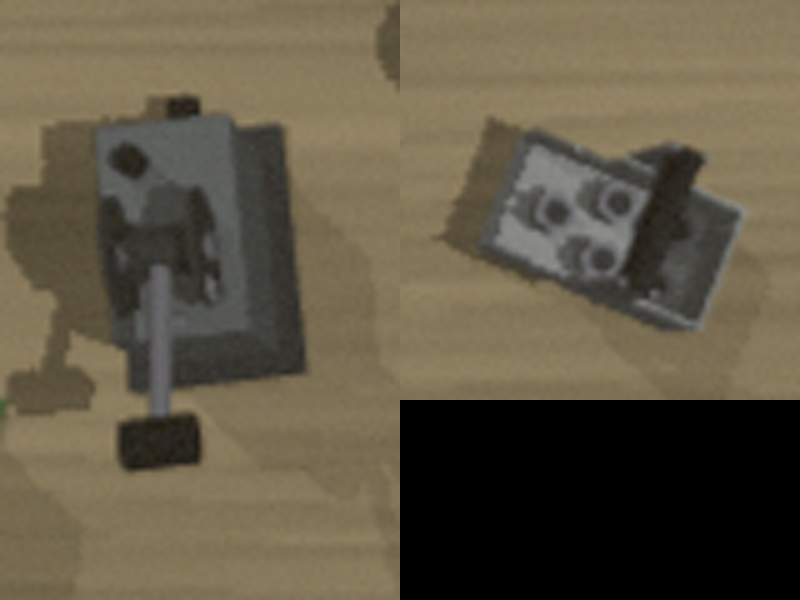

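The crop confirms it: the left stand is grey with its black knob at crop (160,442), which is top px (222,208), and it points towards the robot. On the right is the scoop with three visible nuts, its spout at the upper left and its black bar at crop (665,215). Next is a helper that works out the jog numbers.

```bash
cat >> h.py <<'E'
def tooldown(az_y):  # tool z down, tool y at azimuth (deg)
    a=np.radians(az_y); y=np.array([np.cos(a),np.sin(a),0]); z=np.array([0,0,-1.]); return np.stack([np.cross(y,z),y,z],1)
def rel(Rt,pt):
    o=bot.get_obs(); R0=R.from_quat(o['orientation']).as_matrix()
    rv=np.degrees(R.from_matrix(R0.T@Rt).as_rotvec()); s=R0.T@(np.array(pt)-o['position'])*100
    return np.round(rv,2),np.round(s,2)
E
python3 - <<'E'
from h import *
w=cloud(load('top0'))
p=w[260:400,510:640].reshape(-1,3); 
for u,v in [(580,300),(600,330),(545,350),(555,380),(540,355)]: print(u,v,w[v,u])
print(rel(tooldown(-114.8),[.482,-.378,.231]))
E
```

```text
580 300 [ 0.23210465 -0.69852804  0.09798993]
600 330 [ 0.12446178 -0.82094301 -0.00119538]
545 350 [ 0.15774577 -0.4618884   0.31347834]
555 380 [ 0.01840876 -0.60370409  0.10632332]
540 355 [ 0.06879929 -0.59894229  0.04881261]
(array([-7.000e-02,  3.000e-02,  4.169e+01]), array([ 3.514e+01, -2.300e+00, -3.000e-02]))
```

Boxes are only 0.1 m high, so the path is clear.

jog_arm(rows=[[[0,0,0,4,0,-3,8.5],[0,0,7,8,0,-3,8.5],[0,0,14,12,-0.5,-3,8.5],[0,0,21,16,-1,-3,8.5],[0,0,28,20,-1.3,-3,8.5],[0,0,35,24,-1.6,-3,8.5],[0,0,41.7,28,-1.8,-3,8.5],[0,0,41.7,32,-2,-2,8.5],[0,0,41.7,35.1,-2.3,0,8.5],[0,0,41.7,35.1,-2.3,0,8.5]]])

```text
clock: 1.15
position: [0.484, -0.3759, 0.2273]
orientation: [0.977, -0.213, -0.002, -0.001]
ft_force: [-0.4, 0.1, -0.8]
gripper_width: 0.0849
```

```bash
python3 - <<'E'
from h import *
im=grab('wrist','w1'); w=cloud(im)
o=bot.get_obs(); print(o['clock'],o['qpos'],o['position'],o['ft_force'])
p=w.reshape(-1,3); p=p[np.linalg.norm(p[:,:2]-[.482,-.378],axis=1)<.11]
h=p[(p[:,2]>.09)&(p[:,2]<.128)]; print(len(h),cv2.minAreaRect(h[:,:2].astype(np.float32)*1000),np.median(h[:,2]))
h=p[(p[:,2]>.113)&(p[:,2]<.128)]; print(len(h),h.mean(0),cv2.minAreaRect(h[:,:2].astype(np.float32)*1000))
print(rel(tooldown(-114.8),[.482,-.378,.088]))
E
```

```text
1.2 [-6.63009955e-01  2.98586756e-01  1.69913461e-01  1.44634617e+00
 -4.85287655e-05  2.90856832e+00] [ 0.48251397 -0.37683226  0.22882703] [-0.33755169 -0.19803261  0.46352716]
2257 ((484.1154479980469, -377.5525207519531), (24.041793823242188, 88.29752349853516), 65.53257751464844) 0.11900413871557411
2054 [ 0.48651995 -0.37866121  0.11891438] ((483.98486328125, -377.8219909667969), (23.410655975341797, 88.2832260131836), 65.53105926513672)
(array([-0.05,  0.24,  0.16]), array([ 0.06,  0.14, 14.08]))
```

View pics/w1.png

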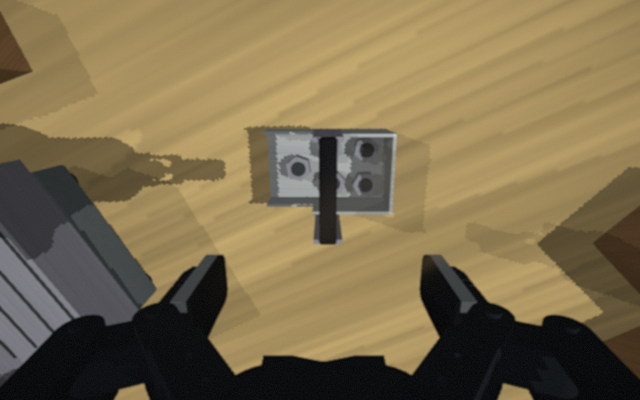

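The wrist image shows the bar at column 327, between the fingers (210–430), and the scoop with its nuts under it. Jaws and bar are aligned. Going down to grip.

jog_arm(rows=[[[0,0,0,0.1,0.1,3,8.5],[0,0,0,0.1,0.1,6,8.5],[0,0,0,0.1,0.1,9,8.5],[0,0,0,0.1,0.1,11.5,8.5],[0,0,0,0.1,0.1,13,8.5],[0,0,0,0.1,0.1,14,8.5],[0,0,0,0.1,0.1,14,8.5],[0,0,0,0.1,0.1,14,5],[0,0,0,0.1,0.1,14,3],[0,0,0,0.1,0.1,14,2]]])

```text
clock: 2.2
position: [0.4827, -0.3801, 0.0925]
orientation: [0.977, -0.215, 0.001, 0.0]
ft_force: [0.1, -0.1, 0.7]
gripper_width: 0.0438
```

jog_arm(rows=[[[0,0,0,0,0,0,1.8],[0,0,0,0,0,0,1.5],[0,0,0,0,0,0,0.8],[0,0,0,0,0,0,0],[0,0,0,0,0,0,0],[0,0,0,0,0,0,0],[0,0,0,0,0,0,0]]])

```text
clock: 2.9
position: [0.4826, -0.3795, 0.0917]
orientation: [0.977, -0.215, 0.0, -0.0]
ft_force: [1.4, 3.6, 4.3]
gripper_width: 0.013
```

```bash
python3 - <<'E'
from h import *
o=bot.get_obs(); print(o['clock'],o['qpos'],o['position'],o['orientation'],o['ft_force'],o['gripper_width'])
grab('wrist','w2')
E
```

```text
2.9 [-6.66697143e-01  3.24138989e-01 -9.71576393e-02  1.14890984e+00
  7.50048647e-04  2.90760922e+00] [ 0.48258428 -0.37945979  0.09168214] [ 9.76685926e-01 -2.14672714e-01  4.28760628e-04 -2.09260289e-04] [1.42157263 3.55396223 4.31945905] 0.013041084984859739
```

View pics/w2.png

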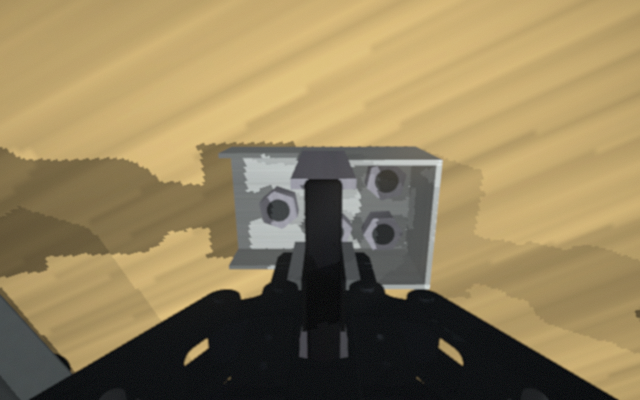

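Gripped: opening 13 mm, TCP z 0.092. The image shows the bar between the pads at (325,230) and all the nuts inside. Lifting gently.

jog_arm(rows=[[[0,0,0,0,0,-0.5,0],[0,0,0,0,0,-1.5,0],[0,0,0,0,0,-3.5,0],[0,0,0,0,0,-6,0],[0,0,0,0,0,-8.5,0],[0,0,0,0,0,-11,0],[0,0,0,0,0,-13.5,0],[0,0,0,0,0,-15.5,0],[0,0,0,0,0,-16.5,0],[0,0,0,0,0,-17,0]]])

```text
clock: 3.95
position: [0.4821, -0.3801, 0.262]
orientation: [0.977, -0.215, 0.0, 0.0]
ft_force: [0.2, -0.6, -5.6]
gripper_width: 0.013
```

```bash
python3 - <<'E'
from h import *
o=bot.get_obs(); print(o['clock'],o['qpos'],o['position'],o['orientation'],o['ft_force'],o['moment'],o['gripper_width'])
print(rel(tooldown(96-180),[.522,-.147,.262]))
print(R.from_quat(o['orientation']).as_matrix())
grab('wrist','w3')
E
```

```text
3.95 [-6.67329322e-01  3.03277072e-01  2.48836106e-01  1.51574861e+00
 -4.79445279e-04  2.90755943e+00] [ 0.48213239 -0.38006037  0.26198623] [ 9.76623372e-01 -2.14957299e-01  1.68663281e-04  3.47929338e-04] [ 0.24381914 -0.57313079 -5.55697539] [ 0.03891918 -0.0377139  -0.0343858 ] 0.01303064886661563
(array([ 4.000e-02, -2.000e-02, -3.083e+01]), array([-6.170e+00, -2.283e+01, -2.000e-02]))
[[ 9.07586663e-01 -4.19864761e-01  1.79861103e-04]
 [-4.19864526e-01 -9.07586477e-01 -7.52102652e-04]
 [ 4.79020906e-04  6.07081039e-04 -9.99999701e-01]]
```

View pics/w3.png

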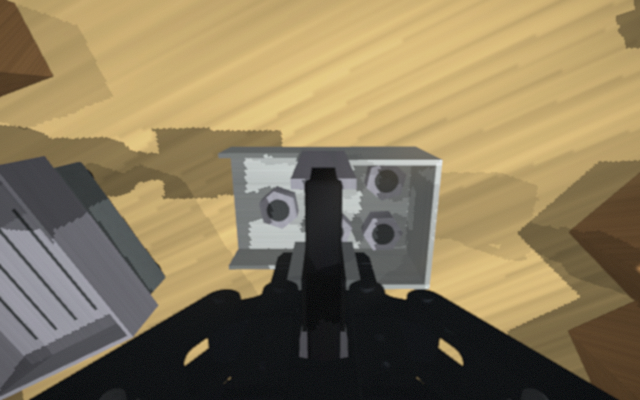

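The scoop is held level with its nuts, and the 5.6 N reading fits 0.5 kg. Carrying it to the tray.

jog_arm(rows=[[[0,0,-1,-0.2,-0.7,0,0],[0,0,-3.5,-0.7,-2.5,0,0],[0,0,-7,-1.4,-5,0,0],[0,0,-11,-2.2,-8,0,0],[0,0,-15,-3,-11,0,0],[0,0,-19,-3.8,-14,0,0],[0,0,-23,-4.6,-17,0,0],[0,0,-27,-5.4,-20,0,0],[0,0,-29.7,-6,-22,0,0],[0,0,-30.8,-6.2,-22.8,0,0]]])

```text
clock: 5.0
position: [0.521, -0.1434, 0.2606]
orientation: [0.998, 0.055, -0.001, -0.001]
ft_force: [-0.3, -0.1, -4.0]
gripper_width: 0.0128
```

```bash
python3 - <<'E'
from h import *
im=grab('scene','s4'); grab('wrist','w4')
o=bot.get_obs(); print(o['clock'],o['qpos'],o['position'],o['orientation'],o['ft_force'],o['gripper_width'])
S=np.array([.5155,-.082,.148])
for t in [10,20,25,30,40,50,60]:
    Rs=(R.from_euler('z',96-90,degrees=True)*R.from_euler('x',-t,degrees=True)).as_matrix()
    p=S+Rs@[0,-.065,.0917]
    Rt=Rs@R.from_euler('x',180,degrees=True).as_matrix()
    print(t,*rel(Rt,p),p)
cv2.imwrite('pics/s4c.png',cv2.resize(im['pixels'][100:300,180:430][:,:,::-1],None,fx=3,fy=3))
E
```

```text
5.1 [-2.71126003e-01  1.59734495e-01  6.44776569e-02  1.47640925e+00
  1.07729316e-04  2.76251816e+00] [ 0.52125279 -0.14485999  0.26084504] [ 9.98543649e-01  5.39480131e-02 -3.94894621e-04 -1.89945056e-04] [-1.01997051  0.01626226 -5.55017834] 0.012839306742984318
10 [-10.02   0.03   0.19] [ 0.09 -1.5   1.13] [ 0.52052667 -0.12982553  0.249594  ]
20 [-2.002e+01  1.000e-02  1.900e-01] [ 0.1  -3.34  0.45] [ 0.51860625 -0.11155398  0.25640112]
25 [-25.02   0.     0.19] [ 0.1  -4.3   0.23] [ 0.51760687 -0.1020455   0.25857861]
30 [-3.002e+01 -1.000e-02  1.900e-01] [ 0.1  -5.27  0.1 ] [ 0.51659145 -0.09238445  0.25991453]
40 [-4.002e+01 -2.000e-02  1.900e-01] [ 0.11 -7.23  0.08] [ 0.51454349 -0.07289939  0.26002747]
50 [-5.002e+01 -4.000e-02  1.900e-01] [ 0.11 -9.16  0.41] [ 0.51252459 -0.05369085  0.25673651]
60 [-6.002e+01 -6.000e-02  1.900e-01] [  0.12 -11.     1.07] [ 0.5105961  -0.03534247  0.25014165]
```

View pics/s4c.png

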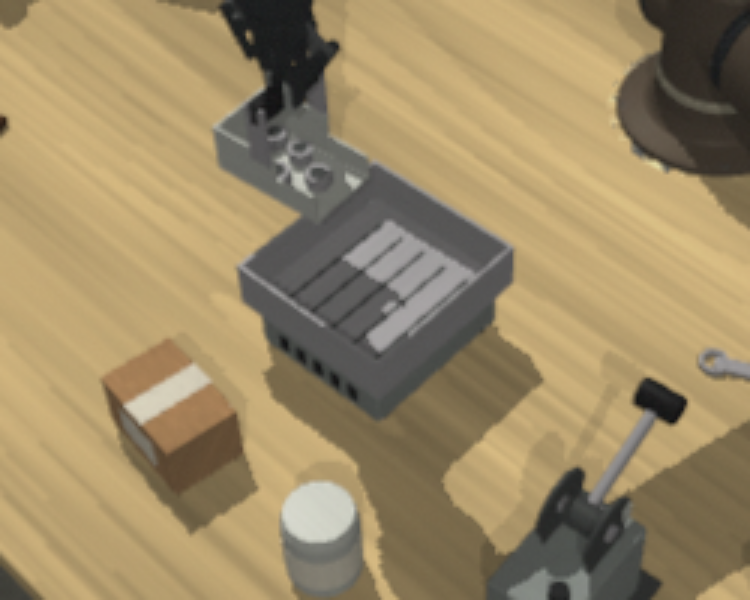

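The scoop is level with its spout (crop 345,195) just over the tray's near wall, and the nuts are inside. Tipping about the spout, first to 22°.

jog_arm(rows=[[[-1,0,0,0,-0.1,0.1,0],[-3,0,0,0,-0.4,0.3,0],[-6,0,0,0.1,-0.9,0.5,0],[-9,0,0,0.1,-1.4,0.5,0],[-12,0,0,0.1,-1.9,0.5,0],[-15,0,0,0.1,-2.4,0.5,0],[-18,0,0,0.1,-3,0.4,0],[-20,0,0,0.1,-3.4,0.4,0],[-21.5,0,0,0.1,-3.7,0.4,0],[-22,0,0,0.1,-3.8,0.4,0]]])

```text
clock: 6.1
position: [0.5184, -0.1087, 0.2569]
orientation: [0.98, 0.051, 0.01, 0.191]
ft_force: [-0.3, 0.5, -4.6]
gripper_width: 0.0131
```

```bash
python3 - <<'E'
from h import *
im=grab('scene','s5')
o=bot.get_obs(); print(o['clock'],o['qpos'],o['position'],o['orientation'],o['ft_force'],o['gripper_width'])
S=np.array([.5155,-.078,.138])
for t in [22,26,30,34,38,40,45,50,55,60]:
    Rs=(R.from_euler('z',96-90,degrees=True)*R.from_euler('x',-t,degrees=True)).as_matrix()
    p=S+Rs@[0,-.065,.0917]
    Rt=Rs@R.from_euler('x',180,degrees=True).as_matrix()
    print(t,*rel(Rt,p))
cv2.imwrite('pics/s5c.png',cv2.resize(im['pixels'][100:300,180:430][:,:,::-1],None,fx=3,fy=3))
E
```

```text
6.15 [ 2.96849555e-03  8.04510768e-02 -8.16819396e-02  1.36819424e+00
 -3.82091932e-01  3.03215760e+00] [ 0.51841659 -0.10864239  0.25692564] [0.98027112 0.05130299 0.00973549 0.19063512] [ 0.17392429 -0.19888503 -4.05481018] 0.01309478943919065
22 [ 0.01  0.03 -0.  ] [ 0.03 -0.81  0.7 ]
26 [-3.99  0.03 -0.  ] [ 0.03 -1.46  0.27]
30 [-7.99  0.03 -0.  ] [ 0.03 -2.15 -0.11]
34 [-11.99   0.03   0.  ] [ 0.03 -2.86 -0.45]
38 [-15.99   0.03   0.  ] [ 0.03 -3.59 -0.73]
40 [-17.99   0.03   0.  ] [ 0.03 -3.96 -0.86]
45 [-22.99   0.03   0.  ] [ 0.03 -4.91 -1.11]
50 [-2.799e+01  3.000e-02  1.000e-02] [ 0.03 -5.87 -1.28]
55 [-3.299e+01  3.000e-02  1.000e-02] [ 0.03 -6.85 -1.36]
60 [-3.799e+01  3.000e-02  1.000e-02] [ 0.03 -7.83 -1.36]
```

View pics/s5c.png

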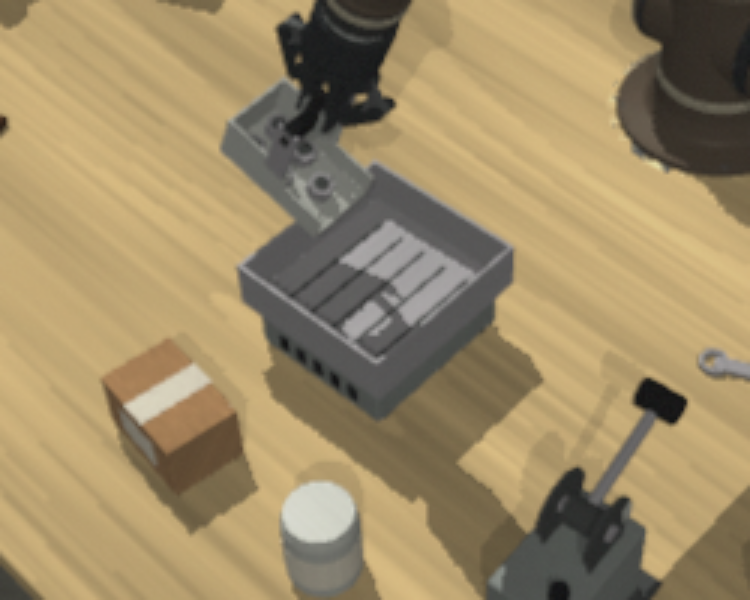

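The scoop is at 22° with the nuts still in it and the spout (crop 350,205) over the tray. Joint 6 is nearing its limit, so I'll swing the pour direction a little as the tip goes on.

```bash
python3 - <<'E'
from h import *
for t in [25,28,31,34,37,40,43,46,49,52,55,58,60]:
    d=96+(t-22)/38*26
    a=np.radians(d)
    S=np.array([.5135-.045*np.cos(a),-.036-.043*np.sin(a),.140])
    Rs=(R.from_euler('z',d-90,degrees=True)*R.from_euler('x',-t,degrees=True)).as_matrix()
    p=S+Rs@[0,-.065,.0917]
    Rt=Rs@R.from_euler('x',180,degrees=True).as_matrix()
    print(t,*rel(Rt,p),p)
E
```

```text
25 [-2.99  0.85 -1.88] [ 0.52 -1.13  0.23] [ 0.52262722 -0.09853318  0.25057861]
28 [-5.99  1.77 -3.72] [ 0.72 -1.64 -0.08] [ 0.52391181 -0.09245152  0.25148195]
31 [-8.98  2.78 -5.52] [ 0.86 -2.18 -0.36] [ 0.52476468 -0.08633208  0.25207972]
34 [-11.97   3.89  -7.26] [ 0.97 -2.73 -0.61] [ 0.52518743 -0.08021382  0.25237028]
37 [-14.95   5.1   -8.96] [ 1.03 -3.29 -0.84] [ 0.52518503 -0.0741353   0.25235285]
40 [-17.92   6.4  -10.6 ] [ 1.05 -3.86 -1.03] [ 0.52476578 -0.06813442  0.25202747]
43 [-20.88   7.79 -12.18] [ 1.03 -4.43 -1.2 ] [ 0.52394122 -0.06224809  0.25139503]
46 [-23.83   9.28 -13.71] [ 0.97 -5.01 -1.33] [ 0.52272606 -0.05651195  0.25045726]
49 [-26.76  10.86 -15.17] [ 0.87 -5.58 -1.42] [ 0.52113798 -0.05096013  0.24921674]
52 [-29.67  12.53 -16.57] [ 0.74 -6.15 -1.49] [ 0.51919757 -0.04562497  0.24767686]
55 [-32.56  14.28 -17.91] [ 0.56 -6.71 -1.52] [ 0.5169281  -0.04053677  0.24584184]
58 [-35.43  16.12 -19.17] [ 0.36 -7.26 -1.51] [ 0.51435535 -0.03572357  0.24371672]
60 [-37.33  17.4  -19.97] [ 0.2  -7.62 -1.48] [ 0.51248545 -0.03268029  0.24214165]
```

jog_arm(rows=[[[-2,0.5,-1,0.3,-0.6,0.1,0],[-4,1.2,-2.5,0.6,-1.2,0.1,0],[-6,1.8,-3.7,0.7,-1.6,-0.1,0],[-7.5,2.3,-4.6,0.8,-1.9,-0.2,0],[-9,2.8,-5.5,0.9,-2.2,-0.4,0],[-10.5,3.3,-6.4,0.9,-2.5,-0.5,0],[-12,3.9,-7.3,1,-2.7,-0.6,0],[-13.5,4.5,-8.1,1,-3,-0.7,0],[-15,5.1,-9,1,-3.3,-0.8,0],[-15,5.1,-9,1,-3.3,-0.8,0]]])

```text
clock: 7.15
position: [0.5247, -0.0737, 0.2522]
orientation: [0.938, 0.135, 0.045, 0.315]
ft_force: [0.2, -0.5, -3.1]
gripper_width: 0.0132
```

```bash
python3 - <<'E'
from h import *
im=grab('scene','s6')
o=bot.get_obs(); print(o['clock'],o['qpos'],o['position'],o['orientation'],o['ft_force'],o['gripper_width'])
for t in [37,40,43,46,49,52,55,58,60]:
    d=96+(t-22)/38*26
    a=np.radians(d)
    S=np.array([.5135-.045*np.cos(a),-.036-.043*np.sin(a),.140])
    Rs=(R.from_euler('z',d-90,degrees=True)*R.from_euler('x',-t,degrees=True)).as_matrix()
    p=S+Rs@[0,-.065,.0917]
    Rt=Rs@R.from_euler('x',180,degrees=True).as_matrix()
    print(t,*rel(Rt,p),p)
cv2.imwrite('pics/s6c.png',cv2.resize(im['pixels'][100:300,180:430][:,:,::-1],None,fx=3,fy=3))
E
```

```text
7.2 [ 0.20157283  0.03451371 -0.22429691  1.24845674 -0.64424558  3.03621552] [ 0.52488975 -0.07388339  0.25240896] [0.93848007 0.13500093 0.0453041  0.31460682] [ 1.36010269  0.40617229 -1.84920332] 0.01293190236498856
37 [ 0.07 -0.07  0.08] [0.02 0.02 0.02] [ 0.52518503 -0.0741353   0.25235285]
40 [-2.93  1.21 -1.52] [ 0.15 -0.47 -0.3 ] [ 0.52476578 -0.06813442  0.25202747]
43 [-5.93  2.57 -3.06] [ 0.24 -0.97 -0.61] [ 0.52394122 -0.06224809  0.25139503]
46 [-8.93  4.01 -4.54] [ 0.28 -1.5  -0.89] [ 0.52272606 -0.05651195  0.25045726]
49 [-11.91   5.53  -5.94] [ 0.29 -2.03 -1.13] [ 0.52113798 -0.05096013  0.24921674]
52 [-14.89   7.14  -7.26] [ 0.25 -2.58 -1.35] [ 0.51919757 -0.04562497  0.24767686]
55 [-17.87   8.82  -8.51] [ 0.18 -3.13 -1.54] [ 0.5169281  -0.04053677  0.24584184]
58 [-20.82  10.57  -9.68] [ 0.06 -3.68 -1.69] [ 0.51435535 -0.03572357  0.24371672]
60 [-22.79  11.78 -10.42] [-0.03 -4.05 -1.77] [ 0.51248545 -0.03268029  0.24214165]
```

View pics/s6c.png

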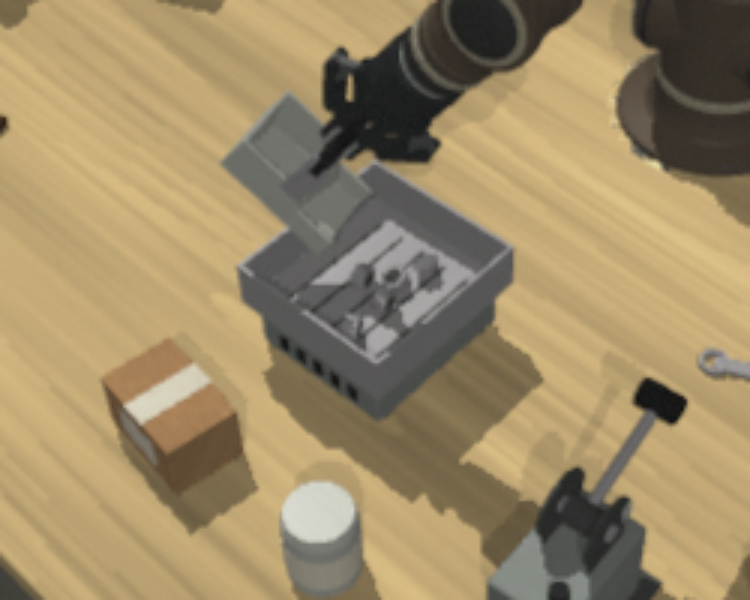

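At 37° the scoop already looks empty and the nuts are in the tray around crop (390,290). I'll go on to about 58° to be sure it empties. Joint 6 is holding at 3.04.

jog_arm(rows=[[[-3,1.2,-1.5,0.1,-0.5,-0.3,0],[-6,2.6,-3,0.2,-1,-0.6,0],[-9,4,-4.5,0.3,-1.5,-0.9,0],[-12,5.5,-6,0.3,-2,-1.1,0],[-15,7.1,-7.3,0.3,-2.6,-1.4,0],[-18,8.8,-8.5,0.2,-3.1,-1.5,0],[-20.8,10.6,-9.7,0.1,-3.7,-1.7,0],[-20.8,10.6,-9.7,0.1,-3.7,-1.7,0],[-20.8,10.6,-9.7,0.1,-3.7,-1.7,0]]])

```text
clock: 8.1
position: [0.5149, -0.0358, 0.244]
orientation: [0.844, 0.23, 0.128, 0.467]
ft_force: [0.4, 0.3, -2.4]
gripper_width: 0.0127
```

```bash
python3 - <<'E'
from h import *
im=grab('scene','s7'); t=grab('top','t7'); wr=grab('wrist','w7')
o=bot.get_obs(); print(o['clock'],o['qpos'],o['position'],o['orientation'],o['ft_force'],o['gripper_width'])
a=cv2.resize(im['pixels'][100:260,210:370][:,:,::-1],None,fx=2.5,fy=2.5)
b=cv2.resize(t['pixels'][140:260,290:410][:,:,::-1],(400,400))
cv2.imwrite('pics/s7c.png',cv2.hconcat([a,b]))
E
```

```text
8.25 [ 0.4331771  -0.06880731 -0.52185907  0.95886412 -1.00302921  2.95571809] [ 0.51552149 -0.03607572  0.24447763] [0.84417274 0.22991593 0.12816057 0.46699671] [-0.18286561  0.08599675 -2.6656569 ] 0.013124908116887303
```

View pics/s7c.png

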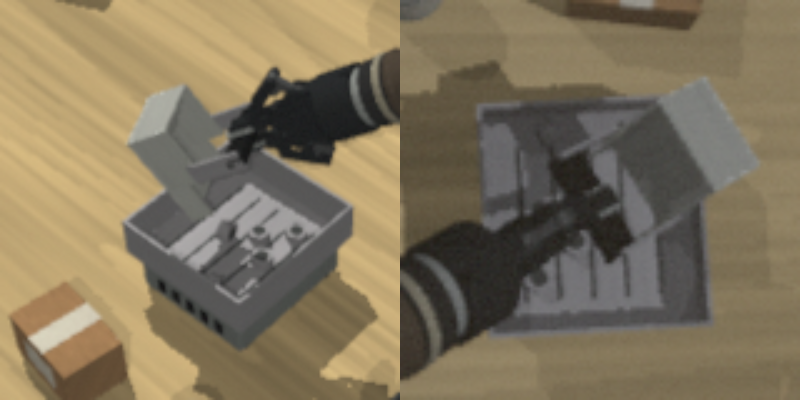

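View pics/w7.png

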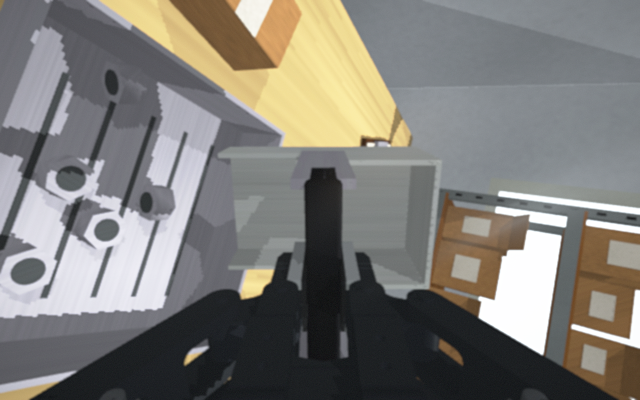

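The wrist image shows all five nuts in the tray at (112,82), (70,178), (155,200), (105,228) and (27,270), and the scoop is empty. The load is about 2.7 N. Returning upright, with a raise.

```bash
python3 - <<'E'
from h import *
for t in [56,50,43,36,29,22,15,8,0]:
    d=96+max(0,(t-22)/38*26)
    a=np.radians(d)
    S=np.array([.5135-.045*np.cos(a),-.036-.045*np.sin(a)-(58-t)/58*.02,.140+min(.04,(58-t)*.002)])
    Rs=(R.from_euler('z',d-90,degrees=True)*R.from_euler('x',-t,degrees=True)).as_matrix()
    p=S+Rs@[0,-.065,.0917]
    Rt=Rs@R.from_euler('x',180,degrees=True).as_matrix()
    print(t,*rel(Rt,p),p)
E
```

```text
56 [ 1.93 -1.11  0.61] [-0.22  0.65  0.16] [ 0.51610287 -0.04133492  0.24916543]
50 [ 7.92 -4.4   3.08] [-0.46  2.66  0.43] [ 0.52052923 -0.05372503  0.26473651]
43 [14.88 -7.91  6.41] [-0.96  4.88  0.83] [ 0.52394122 -0.06929545  0.28139503]
36 [ 21.79 -11.05  10.19] [-1.67  6.59  1.49] [ 0.52523262 -0.08566743  0.2923929 ]
29 [ 28.62 -13.79  14.41] [-2.61  7.27  2.7 ] [ 0.52424406 -0.10237862  0.29171525]
22 [ 35.35 -16.08  19.04] [-3.74  7.75  3.89] [ 0.52091269 -0.11894084  0.28937219]
15 [ 42.24 -14.99  20.13] [-4.41  8.15  5.29] [ 0.52228577 -0.13441862  0.28539864]
8 [ 49.12 -13.85  21.18] [-5.05  8.4   6.73] [ 0.523598   -0.14931742  0.27985383]
0 [ 56.99 -12.47  22.34] [-5.75  8.49  8.4 ] [ 0.52499813 -0.16539741  0.2717    ]
```

jog_arm(rows=[[[2,-1,0.6,-0.2,0.7,0.2,0],[8,-4.4,3,-0.5,2.7,0.4,0],[15,-8,6.4,-1,4.9,0.8,0],[21.8,-11,10.2,-1.7,6.6,1.5,0],[28.6,-13.8,14.4,-2.6,7.3,2.7,0],[35.4,-16.1,19,-3.7,7.8,3.9,0],[42.2,-15,20.1,-4.4,8.2,5.3,0],[49.1,-13.9,21.2,-5,8.4,6.7,0],[57,-12.5,22.3,-5.7,8.5,8.4,0],[57,-12.5,22.3,-5.7,8.5,8.4,0]]])

```text
clock: 9.25
position: [0.5248, -0.1711, 0.2697]
orientation: [0.999, 0.049, -0.002, 0.0]
ft_force: [-0.5, -0.2, -2.9]
gripper_width: 0.0132
```

```bash
python3 - <<'E'
from h import *
o=bot.get_obs(); print(o['clock'],o['qpos'],o['position'],o['orientation'],o['ft_force'],o['gripper_width'])
print(rel(tooldown(-114.8),[.4825,-.379,.262]))
print(rel(tooldown(-114.8),[.4825,-.379,.0935]))
E
```

```text
9.25 [-3.14125299e-01  1.85363933e-01  1.14660304e-01  1.50407868e+00
 -1.82342613e-03  2.73010766e+00] [ 0.5248236  -0.17107236  0.26971942] [ 9.98812883e-01  4.86623209e-02 -2.18682090e-03  1.45054733e-04] [-0.53661329 -0.16439339 -2.93682016] 0.0132194458310612
(array([ 0.07,  0.24, 30.38]), array([-6.23, 20.28,  0.8 ]))
(array([ 0.07,  0.24, 30.38]), array([-6.16, 20.28, 17.65]))
```

jog_arm(rows=[[[0,0,4,-0.6,2,0,0],[0,0,8,-1.5,5,0,0],[0,0,12,-2.4,8,0,0],[0,0,17,-3.3,11,0,0],[0,0,22,-4.2,14,0,0],[0,0,26,-5.2,17,0,0],[0,0,29,-5.9,19,0,0],[0,0.2,30.4,-6.2,20.3,0.4,0],[0,0.2,30.4,-6.2,20.3,3,0],[0,0.2,30.4,-6.2,20.3,6,0]]])

```text
clock: 10.25
position: [0.4854, -0.3746, 0.2118]
orientation: [0.978, -0.211, 0.002, 0.002]
ft_force: [0.5, -0.5, -3.0]
gripper_width: 0.0128
```

```bash
python3 - <<'E'
from h import *
t=grab('top','t8')
o=bot.get_obs(); print(o['clock'],o['qpos'],o['position'],o['orientation'],o['ft_force'],o['gripper_width'])
print(rel(tooldown(-114.8),[.4825,-.379,.0925]))
w=cloud(t)[160:250,300:395].reshape(-1,3)
cv2.imwrite('pics/t8c.png',cv2.resize(t['pixels'][140:260,290:410][:,:,::-1],(600,600)))
E
```

```text
10.3 [-6.56179509e-01  2.93843638e-01  1.11945820e-01  1.39273520e+00
 -1.06111352e-03  2.90973996e+00] [ 0.48349756 -0.37268947  0.20517203] [ 9.77575920e-01 -2.10573880e-01 -1.96023818e-03 -3.44951622e-04] [-0.69808775  1.17876118 -7.70282366] 0.013200409702499737
(array([0.01, 0.23, 0.49]), array([ 0.21,  0.61, 11.27]))
```

View pics/t8c.png

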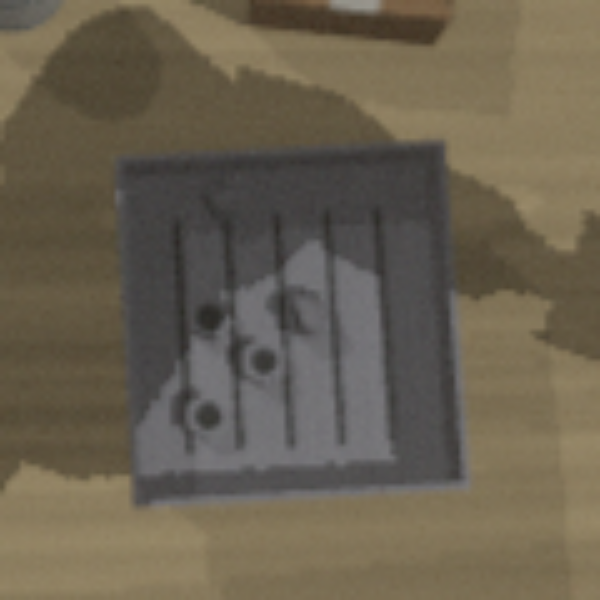

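The tray holds five nuts, three flat at (210,318), (262,360) and (207,415), and two on edge at (297,310) and (210,205). Lowering the scoop.

jog_arm(rows=[[[0,0.2,0.3,0.1,0.3,2.5,0],[0,0.2,0.3,0.2,0.5,5,0],[0,0.2,0.3,0.2,0.5,7.5,0],[0,0.2,0.3,0.2,0.5,9.3,0],[0,0.2,0.3,0.2,0.5,10.2,0],[0,0.2,0.3,0.2,0.5,10.7,0],[0,0.2,0.3,0.2,0.5,11,0],[0,0.2,0.3,0.2,0.5,11,0]]])

```text
clock: 11.1
position: [0.4851, -0.3793, 0.1021]
orientation: [0.977, -0.213, 0.003, 0.001]
ft_force: [-0.7, 0.2, -2.1]
gripper_width: 0.0129
```

```bash
python3 - <<'E'
from h import *
o=bot.get_obs(); print(o['clock'],o['qpos'],o['position'],o['orientation'],o['ft_force'],o['gripper_width'])
E
```

```text
11.1 [-6.63756381e-01  3.17968500e-01 -8.23752246e-02  1.16372404e+00
  4.09563472e-04  2.90711521e+00] [ 0.48509989 -0.37926312  0.10206391] [ 0.97704785 -0.2129933   0.00311955  0.0012762 ] [-0.70010452  0.16122182 -2.09603773] 0.01291202727003737
```

jog_arm(rows=[[[0,0,0,0,0,0.3,0],[0,0,0,0,0,0.5,0],[0,0,0,0,0,0.7,0],[0,0,0,0,0,0.8,0],[0,0,0,0,0,0.9,0],[0,0,0,0,0,0.9,0]]])

```text
clock: 11.7
position: [0.4847, -0.3791, 0.0923]
orientation: [0.977, -0.213, 0.003, 0.001]
ft_force: [0.6, -0.3, -2.6]
gripper_width: 0.0133
```

jog_arm(rows=[[[0,0,0,0,0,0.1,0],[0,0,0,0,0,0.1,0],[0,0,0,0,0,0.2,0],[0,0,0,0,0,0.2,0]]])

```text
clock: 12.1
position: [0.4853, -0.3793, 0.0917]
orientation: [0.977, -0.213, 0.004, 0.001]
ft_force: [-0.1, 1.1, 5.3]
gripper_width: 0.0132
```

Now it touches the bench: the force went from −2.6 to +5.3 N. Opening the jaws.

jog_arm(rows=[[[0,0,0,0,0,0,1.8],[0,0,0,0,0,0,2.5],[0,0,0,0,0,0,4],[0,0,0,0,0,0,6],[0,0,0,0,0,0,8],[0,0,0,0,0,0,8],[0,0,0,0,0,0,8],[0,0,0,0,0,0,8]]])

```text
clock: 12.9
position: [0.4848, -0.3791, 0.0904]
orientation: [0.977, -0.213, 0.003, 0.001]
ft_force: [0.2, -0.9, 0.1]
gripper_width: 0.0801
```

jog_arm(rows=[[[0,0,0,0,0,-1,8],[0,0,0,0,0,-3,8],[0,0,0,0,0,-6,8],[0,0,0,0,0,-10,8],[0,0,0,0,0,-14,8],[0,0,0,0,0,-16,8],[0,0,0,0,0,-16,8]]])

```text
clock: 13.6
position: [0.4851, -0.3795, 0.2553]
orientation: [0.977, -0.213, 0.006, 0.003]
ft_force: [-0.2, -0.9, 0.1]
gripper_width: 0.0802
```

```bash
python3 - <<'E'
from h import *
im=grab('wrist','w9'); w=cloud(im)
o=bot.get_obs(); print(o['clock'],o['qpos'],o['position'],o['orientation'],o['ft_force'],o['gripper_width'])
p=w.reshape(-1,3); p=p[np.linalg.norm(p[:,:2]-[.482,-.378],axis=1)<.11]
h=p[(p[:,2]>.09)&(p[:,2]<.135)]; print(len(h),cv2.minAreaRect(h[:,:2].astype(np.float32)*1000),np.median(h[:,2]))
print(rel(tooldown(-80),[.4955,.304,.26]))
E
```

```text
13.65 [-6.64147424e-01  2.95669509e-01  2.18436573e-01  1.48369130e+00
  5.34132724e-04  2.90694939e+00] [ 0.48461303 -0.37914106  0.25281422] [ 0.9770176  -0.21310132  0.00456195  0.00190377] [-0.27262488  0.34647118 -0.52917419] 0.08010104220479439
1854 ((486.75830078125, -378.1188659667969), (23.83164405822754, 88.36094665527344), 65.37940979003906) 0.11903296350225742
(array([  0.27,  -0.51, -34.61]), array([-27.45, -62.56,  -1.1 ]))
```

View pics/w9.png

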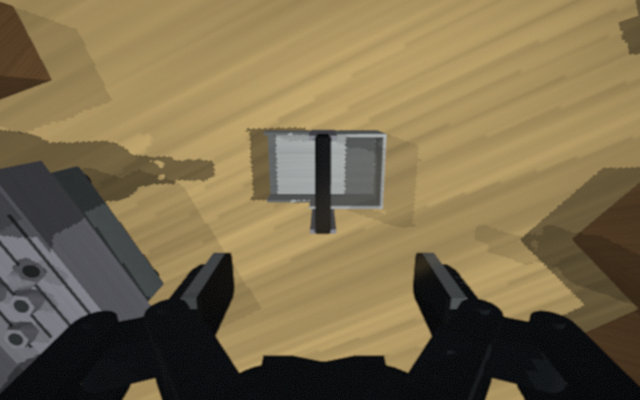

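The empty scoop stands upright: its bar is at (323,183), top height 0.119, at the same place as before. Now over to the lever, fingers shut.

```bash
python3 - <<'E'
from h import *
print(rel(tooldown(-60),[.53,-.03,.30]))
E
```

```text
(array([  0.36,  -0.47, -54.61]), array([-10.37, -33.62,  -4.88]))
```

jog_arm(rows=[[[0,0,-6,-1,-3,-2,6],[0,0,-12,-2.2,-7,-4,4],[0,0,-18,-3.4,-11,-4.9,2],[0,0,-24,-4.6,-15,-4.9,0],[0,0,-30,-5.8,-19,-4.9,0],[0,0,-36,-7,-23,-4.9,0],[0,0,-42,-8.2,-27,-4.9,0],[0,0,-48,-9.4,-30.5,-4.9,0],[0.4,-0.5,-54.6,-10.4,-33.6,-4.9,0],[0.4,-0.5,-54.6,-10.4,-33.6,-4.9,0]]])

```text
clock: 14.65
position: [0.5289, -0.0265, 0.2971]
orientation: [0.965, 0.262, -0.003, -0.003]
ft_force: [-0.1, -0.2, -0.4]
gripper_width: -0.0
```

```bash
python3 - <<'E'
from h import *
o=bot.get_obs(); print(o['clock'],o['qpos'],o['position'])
print(rel(tooldown(6),[.4955,.304,.28]))
E
```

```text
14.65 [-0.05230034  0.15072695  0.13354134  1.56018462  0.003909    2.559534  ] [ 0.52885844 -0.02652804  0.29712248]
(array([-4.600e-01, -6.000e-02, -6.565e+01]), array([ 13.83, -30.2 ,   1.87]))
```

jog_arm(rows=[[[0,0,-7,1.5,-3,0,0],[0,0,-14,3.2,-7,0,0],[0,0,-21,4.8,-10.5,0,0],[0,0,-28,6.4,-14,0,0],[0,0,-35,8,-17.5,0,0],[0,0,-42,9.6,-21,0,0],[0,0,-49,11.2,-24.5,0,0],[0,0,-57,12.8,-28,0,0],[-0.4,0,-65.6,13.8,-30.2,0,0],[-0.4,0,-65.6,13.8,-30.2,1.8,0]]])

```text
clock: 15.65
position: [0.4979, 0.3034, 0.2819]
orientation: [0.67, 0.742, 0.002, 0.001]
ft_force: [1.1, -0.7, -0.2]
gripper_width: 0.0004
```

```bash
python3 - <<'E'
from h import *
im=grab('scene','s10'); wr=grab('wrist','w10'); t=grab('top','t10')
o=bot.get_obs(); print(o['clock'],o['qpos'],o['position'],o['orientation'])
w=cloud(wr).reshape(-1,3); 
for m in [wr,im]:
  w=cloud(m).reshape(-1,3); p=w[(np.linalg.norm(w[:,:2]-[.4997,.304],axis=1)<.05)&(w[:,2]>.13)&(w[:,2]<.205)]
  if len(p)>5: print(len(p),p.mean(0),cv2.minAreaRect(p[:,:2].astype(np.float32)*1000),p[:,2].max())
print(rel(tooldown(6),[.4955,.304,.20]))
a=cv2.resize(im['pixels'][190:350,310:470][:,:,::-1],(400,400))
b=cv2.resize(wr['pixels'][:,:,::-1],(400,250)); b=cv2.copyMakeBorder(b,0,150,0,0,0)
cv2.imwrite('pics/s10c.png',cv2.hconcat([a,b]))
E
```

```text
15.8 [ 5.43812105e-01  2.42790815e-01  2.08682293e-01  1.53867363e+00
 -1.34941052e-03  2.01825150e+00] [0.4970796  0.30007997 0.27988738] [ 6.72231163e-01  7.40340342e-01 -1.14430021e-03  3.62875760e-04]
2690 [0.50810311 0.30953041 0.18491656] ((518.4071044921875, 308.8362121582031), (61.45830535888672, 39.97222900390625), 6.7171735763549805) 0.19459386499253886
238 [0.51482485 0.30681044 0.18213648] ((521.3089599609375, 307.1269836425781), (54.788124084472656, 40.14331817626953), 9.917684555053711) 0.19662400512349354
(array([-0.07,  0.12, -0.48]), array([ 0.42, -0.11,  7.99]))
```

View pics/s10c.png

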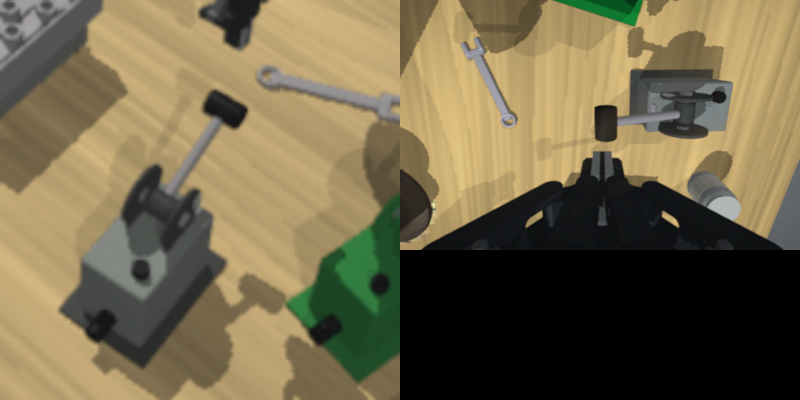

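Scene and wrist images show the grey stand with its black knob (left crop 225,108, wrist crop 605,122). The shut fingers are aligned above it, and the green stand is away to the right. Pressing down.

jog_arm(rows=[[[0,0,0,0.3,-0.1,2,0],[0,0,0,0.6,-0.1,4,0],[0,0,0,0.6,-0.1,6,0],[0,0,0,0.6,-0.1,7.5,0],[0,0,0,0.6,-0.1,8.5,0],[0,0,0,0.6,-0.1,9,0],[0,0,0,0.6,-0.1,9.5,0],[0,0,0,0.6,-0.1,9.5,0]]])

```text
clock: 16.6
position: [0.4954, 0.306, 0.1885]
orientation: [0.672, 0.74, 0.001, 0.0]
ft_force: [-6.9, -2.8, 9.1]
gripper_width: 0.0001
```

```bash
python3 - <<'E'
from h import *
o=bot.get_obs(); print(o['clock'],o['position'],o['ft_force'])
print(rel(tooldown(6),[.4965,.306,.116]))
E
```

```text
16.6 [0.49536564 0.3059704  0.18851994] [-6.9180798  -2.81136005  9.11880213]
(array([ 0.09, -0.03, -0.47]), array([-0.01,  0.1 ,  7.25]))
```

In contact at 9 N. Pressing on through the notches.

jog_arm(rows=[[[0,0,0,0,0,1,0],[0,0,0,0,0,2,0],[0,0,0,0,0,3,0],[0,0,0,0,0,4,0],[0,0,0,0,0,5,0],[0,0,0,0,0,5.8,0],[0,0,0,0,0,6.4,0],[0,0,0,0,0,6.8,0],[0,0,0,0,0,7,0],[0,0,0,0,0,7,0]]])

```text
clock: 17.6
position: [0.497, 0.3071, 0.1191]
orientation: [0.672, 0.74, 0.002, 0.001]
ft_force: [-4.1, 0.4, 8.0]
gripper_width: -0.0003
```

```bash
cat > meas.py <<'E'
from h import *
import sys
k=sys.argv[1]
im=grab('scene','s'+k); wr=grab('wrist','w'+k); t=grab('top','t'+k)
o=bot.get_obs(); print(o['clock'],o['position'],o['ft_force'],o['joint_torque'])
w=cloud(im).reshape(-1,3)
ax=np.array([.994,.109]); r=w[:,:2]-[.6104,.3165]; s=r@ax; n=r@[-.109,.994]
for lo,hi in [(-.1,-.08),(-.08,-.06),(-.06,-.045)]:
    m=(s>lo)&(s<hi)&(abs(n)<.008)&(w[:,2]>.06)&(w[:,2]<.17); q=w[m]
    if m.sum(): print(lo,m.sum(),s[m].mean(),np.median(q[:,2]),np.max(q[:,2]))
a=cv2.resize(im['pixels'][190:330,310:450][:,:,::-1],(560,560),interpolation=2)
cv2.imwrite(f'pics/s{k}c.png',a)
E
python3 meas.py 11
```

```text
17.75 [0.49697507 0.30705927 0.11913857] [-2.74289649  0.53606134  7.53974468] [-8.94930046e-01 -4.66433680e+01  3.24572146e+01 -1.20036799e+00
 -4.54401020e-01  6.44147185e-04]
-0.1 36 -0.09317373005954371 0.11328728491416551 0.16968381623062756
-0.08 24 -0.06972099156120805 0.11991616280888606 0.12444807459158191
-0.06 20 -0.051673901673921926 0.1245597729506096 0.12657908119312933
```

View pics/s11c.png

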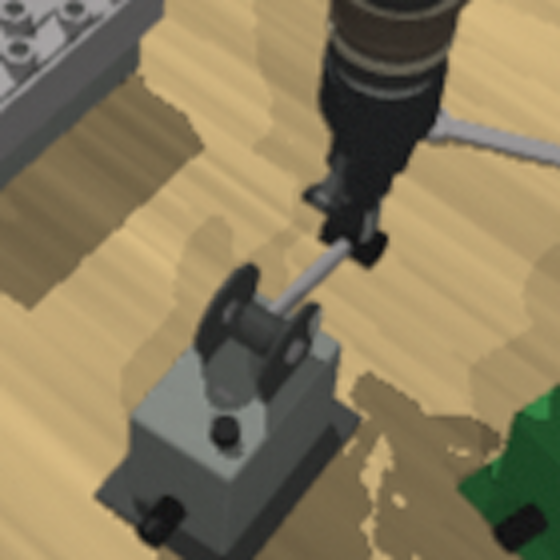

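View pics/w11.png

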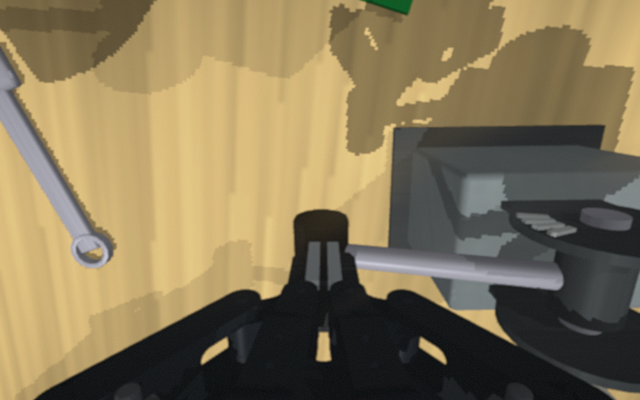

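The fingers sit on the knob (scene crop 355,245). The lever shaft slopes down to about −0.26 rad, so the joint is at about 0.64. Pressing 2 mm more for margin to the third notch.

jog_arm(rows=[[[0,0,0,0,0,0.1,0],[0,0,0,0,0,0.2,0],[0,0,0,0,0,0.2,0],[0,0,0,0,0,0.2,0],[0,0,0,0,0,0.2,0],[0,0,0,0,0,0.2,0]]])

```text
clock: 18.35
position: [0.4972, 0.3071, 0.1175]
orientation: [0.672, 0.74, 0.003, 0.001]
ft_force: [-3.1, -0.0, 9.5]
gripper_width: 0.0001
```

```bash
python3 meas.py 12; python3 - <<'E'
from h import *
t=load('t12'); cv2.imwrite('pics/t12b.png',t['pixels'][:,:,::-1])
w=cloud(load('t12')); w0=cloud(load('top0'))
p=w[170:250,410:500].reshape(-1,3)
h=p[(p[:,2]>.09)&(p[:,2]<.135)]; print('bar',len(h),cv2.minAreaRect(h[:,:2].astype(np.float32)*1000),np.median(h[:,2]))
cv2.imwrite('pics/t12c.png',cv2.resize(t['pixels'][90:310,200:500][:,:,::-1],None,fx=2.6,fy=2.6))
E
```

```text
18.5 [0.49720419 0.30709706 0.11743771] [-3.81464703  0.38505127  9.67378996] [-7.37411398e-01 -4.57806623e+01  3.18507385e+01 -1.26073167e+00
 -3.72488955e-01  9.65928775e-04]
-0.1 45 -0.09346061024125994 0.11390839739274705 0.16977474411106286
-0.08 28 -0.06987828149968137 0.11746845553756113 0.1235884400664986
-0.06 17 -0.05183530321824187 0.1220741852798517 0.12701599165372612
bar 254 ((485.1455383300781, -378.635498046875), (24.642608642578125, 88.78057861328125), 65.57650756835938) 0.11766049034897075
```

View pics/t12c.png

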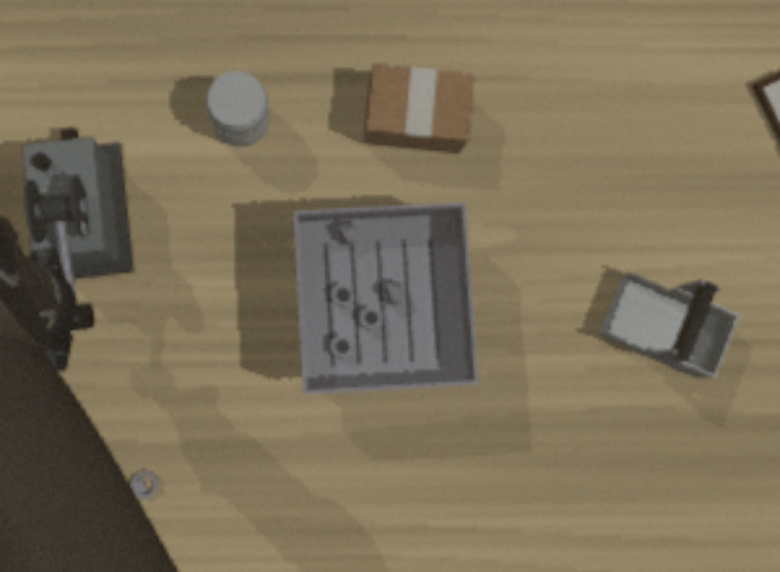

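The top image shows five nuts in the tray at crop (340,230), (343,293), (388,292), (370,317) and (342,346). The empty scoop stands upright at (668,325), and the tin, the carton and the visible spanner end are unmoved. The lever is held at about 0.65 rad with 9.7 N. Handing in.

```bash
python3 -c "
from h import *
print(bot.job_done()); o=bot.get_obs(); print(o['clock'],o['position'],o['ft_force'])"
```

```text
the job is handed in; nothing more can be done
None
the job is handed in; nothing more can be done
```

The job is handed in at about 18.5 s of the 67 s allowed, with no verdict reported. I gripped the scoop and tipped it to 58° over the tray. I then stood it back at its starting place, let go, and pressed the grey stand's lever down, holding it there at hand-in.

**Last checks:**
- **Nuts:** all five are in the tray, three flat and two on edge.
- **Scoop:** it is empty and standing upright, untouched. The bar top measures 0.118–0.119 m, and the bar is within about 3 mm of its starting place.
- **Lever:** with the fingertips at z 0.1175 m, the joint works out to about 0.65 rad. The threshold is 0.60 and the notch is nominally at 0.66. The upward force is 9.7 N. The angle is worked out from the fingertip height; the shaft slope from depth gave about 0.64 before the last 2 mm press. I did not measure it any other way.
- **Bystanders:** the tin and carton look unmoved in the final top image. The arm hides most of the spanner there, so I could only see that its visible end was in place.

No check disagreed.

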